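# Snap the analyser's green circuit board home on its standoffs

### The job

The green circuit board of the analyser is only resting on the tips of its four barbed standoffs. Press it down from above, at both ends, until all four posts have clicked through and the board lies fully home in its tray. Leave the blue board in the other tray as it is.

Things in the scene. Friction and masses are not known exactly. Their poses are not given: they have to be found in the camera images.
- green_board_center (a point): Middle of the loose green board's top face. Board 110 x 150 x 4 mm (x, y, z up); finned heat sink 13 mm tall in its middle. It rests on the barb tips of four white nylon posts at x +-40, y +-60 mm, standing in a fixed 150 x 190 mm tray with 18 mm walls. Top face: about 39 mm above the table at the start, 29 mm fully home on the posts' shoulders. Post tips: 43 mm above the table.
- green_pad_a (a point): Centre of the white press pad (bare of parts, 36 x 24 mm, long side along x), on the green board's top face, 60 mm from its middle along +y, half-way between two posts. Board's axes, z up. Pressing here drives this end's two posts through: about 6 to 12 N (the double if all four are driven at once), then the barbs spring out over the board and hold it.
- green_pad_b (a point): Centre of the same white press pad at the green board's other end, 60 mm from its middle along -y; same axes, heights and forces.
- blue_board_center (a point): Middle of the top face of the blue board, of the same size and build, resting on its own four posts in the other tray, 0.30 to 0.44 m away in y, on either side; to be left alone. Axes as for the green board.
There are look-alikes about, which are no part of the job. Of the things like the part that bears green_board_center, leave any that is grey or yellow; of the rest the larger one is meant.

How it is judged (in metres and radians):
At the end, for the whole second after the job is handed in: Both ends of the green board are down on the posts' shoulders (top face less than 31 mm above the table, 29 mm being fully home), the board is level to within 0.03 rad, so that all four barbs are above it, and it is still on its own posts (height (world z) of green_pad_a between 0.026 and 0.031 m and height (world z) of green_pad_b between 0.026 and 0.031 m and angle between green_pad_a's own z axis and vertical below 0.03 rad and distance of each of green_pad_a, green_pad_b from where it was at the start of the episode below 0.02 m); the robot touches nothing.
It fails at once if the blue board is pressed down or shifted (its middle moves more than 4 mm) (distance of blue_board_center from where it was at the start of the episode above 0.004 m).
It also fails if it takes over 37 s, if anything falls off the work surface, if the arm or the gripper's body presses on something with over 40 N, if the wrist force passes 120 N, or if a joint passes its speed limit or range.

### The arm

A 6-joint arm with a two-finger parallel gripper is mounted at the origin on the work surface. World frame = base frame: x ahead of the robot, y to its left, z up, the work surface at z = 0. Lengths are in mm, angles in degrees, forces in N, time in s.
With the tool pointing down it reaches from about 325 to 900 mm from the base axis. Payload 6.1 kg.
Tool frame: the origin (TCP) lies at the centre of the arm's flange, where the gripper is bolted on; the fingertips stand 173 mm ahead of it and the grasp point (between the pads) lies 155 mm ahead of it (r.grip_point_offset is the distance from the TCP to the grasp point, in mm); z points along the fingers, y is the line along which they close (so a half turn about z gives the same grasp; the last joint's range is limited). The gripper opens to 85 mm and grips with 20 to 120 N. Pads are 22 mm wide; open, the fingers measure 114 mm over their backs; the gripper's body (76 mm by 85 mm) begins 54 mm behind the grasp point. The pads swing forward as they close: fully open they stand 13 mm farther back than shut.
Start: joints at [-80.392, 12.628, 87.462, -0, 79.91, -7.225], TCP at [180.988, -598.215, 404.7] pointing down, gripper open.
Joint ranges: [-170.65, 170.65], [-52.31, 119.04], [5.05, 147.46], [-71.25, 251.25], [11.57, 151.72], [-153.62, 153.62]. Speed limits (degrees/s): [147.25, 147.25, 172.46, 180, 180, 180].

### API

Orientations are given as [roll, pitch, yaw] about the fixed x, y, z axes, in that order (R = Rz(yaw) Ry(pitch) Rx(roll)).
In Python, from cell import monitor, grab_frame, camera_info, job, r gives the robot as it stands.
- The arm moves only by the tool step_arm, never from a script. Its argument "motion" is a list of rows, each a list of 2 entries, a list of its own where there are three numbers: the shift along the tool's x, y, z as a fraction of full scale, then the turn, a rotation vector about the tool's x, y, z as a fraction of full scale. In form: [[[dx, dy, dz], [wx, wy, wz]], ...]. A call has 1 to 20 rows; each row is the pose to reach, as a shift and turn from the pose commanded when the call began, along the tool's axes at that moment; what a row does not reach only later rows make up. Full scale, the value 1, is 0.15 m for a shift and 60 degrees for a turn. A row lasts 1/8 s, in which the tool goes at most 62.5 mm and 10.7 degrees, less where a joint would pass 70% of its speed; a pose out of reach is approached as far as the arm can. A call with a number of a shift or a turn outside -1 to 1 is refused whole. A call with a gripper value outside its range is refused whole. "hand" is the opening in per cent of the stroke, from 0 (shut) to 100 (fully open), set as the call begins (left out, the last holds). The fingers move at their own pace and stop on an object; "force" is the grip in N (left out, the last holds). Time passes only in rows, so rows that repeat a pose let the fingers close. It gives the time, the measured TCP pose, the force, the opening and the grip force at its end, in the units of the state.
- monitor.sense(): the state, without advancing time (a new reading comes with each control period).
- grab_frame(name): name is "side" or "top" or "wrist"; returns the picture (400x640x3 uint8, red, green, blue); there is no depth.
- camera_info(name): a dict with "fovy" (degrees; the focal length in pixels is half the picture's height over the tangent of half this angle, whatever the lens; pixels are square), "cx", "cy" (the principal point, pixels), "R" (3x3) and "t" (3): a world point X has camera coordinates R X + t. Camera axes: x right, y down, z forward; pixel columns grow to the right and rows downward; lengths in mm; the calibration is good to about 2 mm. A picture is of the moment at which its call begins: read the wrist's pose just before it. camera_info takes no time and is no camera call; for the wrist camera it gives the pose at the moment of the call.
- job.finish_job(): hands the job in; it is judged then, once.
The state is a dict: "t": time; "joint_positions": joint angles; "dq": joint speeds; "joint_efforts": joint torques, N m; "position": TCP position; "orientation": TCP orientation; "force": force on the tool from outside, world axes, zero at the start; "wrist_torque": the same for the moment, N m; "finger_gap": finger opening in mm; "gripper_force": force on a finger pad.
Only numpy, scipy, OpenCV 4.12 (cv2) and the standard library are available. Lean on these libraries where they do the work, as an engineer would, in place of code of your own. Each camera call takes 0.05 s, during which the arm holds its last target. There are 200 camera calls.

## Working session

There is one attempt and no reset: what is moved stays moved. The work goes in short steps, Python scripts to look and compute and a tool call to move; the robot and the scene stay as the last step left them, time stands still between calls to the robot, and variables do not carry over. Pictures are saved under pics/ and viewed, at most 10 in all, crops included, and the job is handed in when it is done.

Besides the shell and the picture viewer there is one more tool, called after "Request:" in YAML: its name, and indented under it one key for each argument. step_arm: Moves the arm, as the interface text tells. Shift numbers are shares of 0.15 m and turn numbers shares of 60 degrees, none past 1 either way. Its arguments: {"type":"object","properties":{"motion":{"type":"array"},"hand":{"type":"number"},"force":{"type":"number"}},"required":["motion"]}

```bash
mkdir -p pics
python3 - <<'E'
from cell import monitor, grab_frame, camera_info, job, r
import cv2
s=monitor.sense(); print(s['t'],s['position'],s['orientation'],s['force'])
for n in('top','side'):
    c=camera_info(n);print(n,c)
    cv2.imwrite(f'pics/{n}0.png',grab_frame(n)[:,:,::-1])
E
```

```text
0.0 [ 180.95542651 -597.94590555  403.60202741] [-1.79889074e+02 -1.51660899e-02  1.68323141e+01] [ 0.14288963  0.11471794 -0.74271483]
top {'fovy': 49.87375601432561, 'cx': 323.78341743956025, 'cy': 201.07393669730547, 'R': array([[ 0.04357242, -0.99904807,  0.00209669],
       [-0.97727299, -0.04305834, -0.2075656 ],
       [ 0.20745829,  0.00699509, -0.97821885]]), 't': array([ 196.27766992,  414.75202814, 1485.01178757])}
side {'fovy': 46.39560979269224, 'cx': 313.9869144543795, 'cy': 198.03293447559471, 'R': array([[-0.86226978, -0.50632002,  0.01143921],
       [-0.32049142,  0.52803359, -0.78642595],
       [ 0.39214292, -0.68177751, -0.61757863]]), 't': array([ 443.9393677 ,   55.55774419, 1417.58329123])}
```

View pics/top0.png

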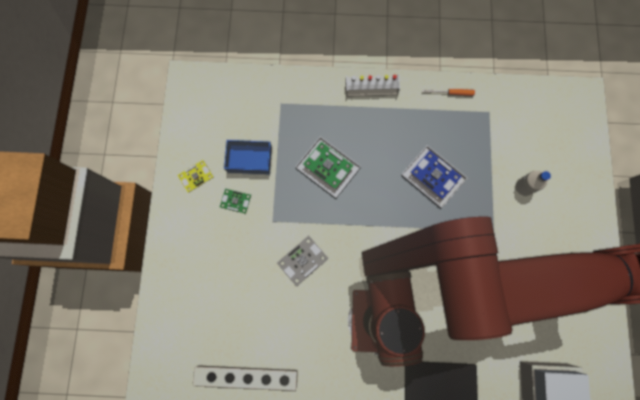

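View pics/side0.png

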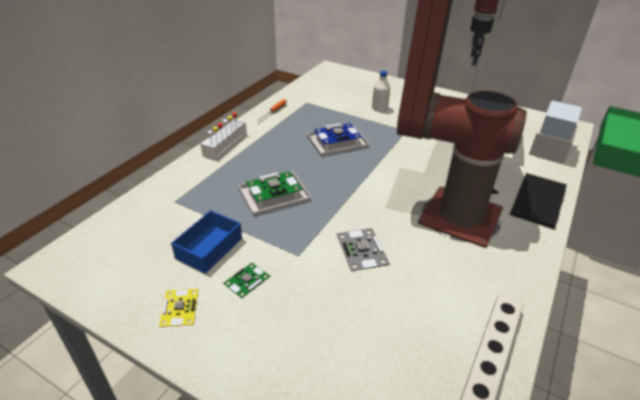

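The top view shows a green board in a tray at (328,167), a small green one at (236,201), a yellow one at (196,176), a grey one at (302,260) and the blue one at (434,177). Yellow and grey are ruled out, and of the two green boards the larger one, in the tray at (328,167), is meant. I'll confirm that in a crop.

```bash
cat > h.py <<'E'
import numpy as np
from cell import monitor, grab_frame, camera_info, job, r
def ray(c,uv,z,h=400):
    f=h/2/np.tan(np.radians(c['fovy']/2))
    d=c['R'].T@np.array([(uv[0]-c['cx'])/f,(uv[1]-c['cy'])/f,1]); o=-c['R'].T@c['t']
    return o+d*(z-o[2])/d[2]
def proj(c,X):
    f=200/np.tan(np.radians(c['fovy']/2)); p=c['R']@X+c['t']
    return np.array([c['cx'],c['cy']])+f*p[:2]/p[2]
E
python3 - <<'E'
from h import *
import cv2
c=camera_info('top')
for n,uv in dict(green=(328,167),blue=(434,177),small=(236,201)).items(): print(n,ray(c,uv,39))
im=cv2.imread('pics/top0.png')[127:212,280:400]
cv2.imwrite('pics/crop.png',cv2.resize(im,None,fx=6.6,fy=6.6,interpolation=cv2.INTER_CUBIC))
E
```

```text
green [533.47043442 204.51640993  39.        ]
blue [ 512.88993212 -179.14353725   39.        ]
small [393.17859104 526.66933717  39.        ]
```

View pics/crop.png

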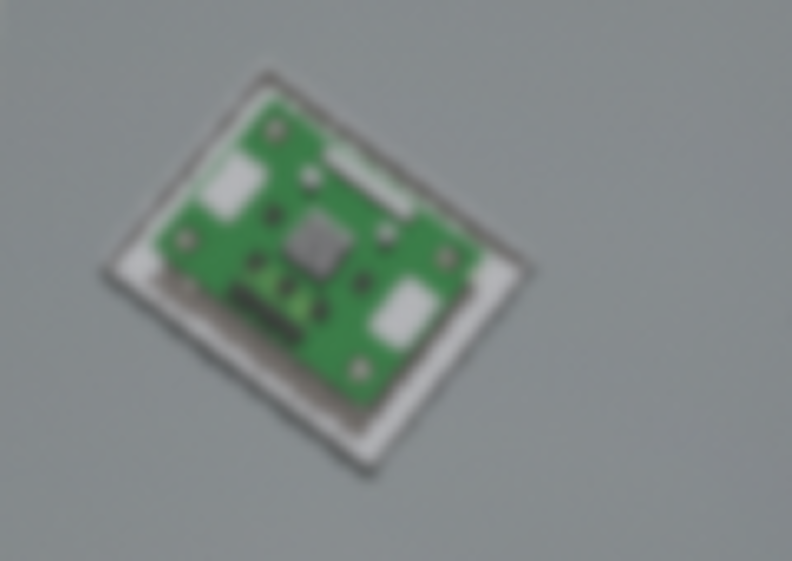

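The crop confirms it: the large green board in its tray, with pads at crop (232,185) and (405,312) and the heat sink at (318,243). The blue board works out at 384 mm in y, which is consistent.

Run:
```python
from h import *
c=camera_info('top')
P=[ray(c,(280+u/6.6,127+v/6.6),39)[:2] for u,v in((232,185),(405,312))]
d=P[0]-P[1]; m=(P[0]+P[1])/2
print(P,np.linalg.norm(d),'yaw of pad line',np.degrees(np.arctan2(d[1],d[0])),m)
y=np.radians(16.83);D=m-np.array([181,-598.])
print('tool shift',D@[np.cos(y),np.sin(y)],D@[np.sin(y),-np.cos(y)])
w=camera_info('wrist');print(-w['R'].T@w['t'],w['R'],w['fovy'])
```

```text
[array([576.7369141 , 253.20217653]), array([508.31827662, 155.16655122])] 119.54954530905864 yaw of pad line 55.08897913487446 [542.52759536 204.18436388]
tool shift 578.3015084408912 -663.1510545781193
[ 250.03792745 -576.13808107  373.2702159 ] [[ 0.28891463 -0.95735437 -0.00097079]
 [-0.91759377 -0.27720442  0.28491995]
 [-0.27303847 -0.08142676 -0.95855082]] 66.06287828141252
```

The pad spacing measures 119.5 mm against 120 nominal, so the fit is good. Board y lies at 55° yaw. I'll start the transit now, staying high and closing the gripper on the way.

Request:
step_arm:
  motion:
    - [[0.26,-0.3,0],[0,0,0]]
    - [[0.52,-0.6,0],[0,0,0]]
    - [[0.77,-0.885,0],[0,0,0]]
    - [[0.77,-0.885,0],[0,0,0]]
  hand: 0
  force: 40

```text
t: 0.6
position: [254.4, -434.6, 404.1]
orientation: [-179.9, -0.0, 17.0]
force: [-0.1, -0.4, 0.4]
finger_gap: 12.2
gripper_force: 0.0
```

Request:
step_arm:
  motion:
    - [[0.26,-0.3,0],[0,0,0]]
    - [[0.52,-0.6,0],[0,0,0]]
    - [[0.77,-0.885,0],[0,0,0]]
    - [[0.77,-0.885,0],[0,0,0]]

```text
t: 1.1
position: [326.2, -275.1, 404.7]
orientation: [-180.0, -0.0, 17.1]
force: [-0.4, -0.5, -1.0]
finger_gap: 0.2
gripper_force: 0.0
```

Request:
step_arm:
  motion:
    - [[0.26,-0.3,0],[0,0,0]]
    - [[0.52,-0.6,0],[0,0,0]]
    - [[0.77,-0.885,0],[0,0,0]]
    - [[0.77,-0.885,0],[0,0,0]]

```text
t: 1.6
position: [398.5, -114.9, 404.8]
orientation: [-180.0, -0.0, 17.1]
force: [-0.9, -1.1, -1.0]
finger_gap: -0.1
gripper_force: 0.0
```

Request:
step_arm:
  motion:
    - [[0.26,-0.3,0],[0,0,0]]
    - [[0.52,-0.6,0],[0,0,0]]
    - [[0.77,-0.885,0],[0,0,0]]
    - [[0.77,-0.885,0],[0,0,0]]

```text
t: 2.1
position: [470.8, 44.7, 404.4]
orientation: [-180.0, 0.0, 17.0]
force: [-0.6, 0.2, 0.1]
finger_gap: 0.4
gripper_force: 0.0
```

Request:
step_arm:
  motion:
    - [[0.26,-0.3,0],[0,0,-0.16]]
    - [[0.52,-0.6,0],[0,0,-0.32]]
    - [[0.77,-0.885,0.2],[0,0,-0.48]]
    - [[0.77,-0.885,0.4],[0,0,-0.637]]
    - [[0.77,-0.885,0.4],[0,0,-0.637]]
    - [[0.77,-0.885,0.4],[0,0,-0.637]]

```text
t: 2.85
position: [542.4, 202.4, 345.7]
orientation: [179.9, -0.0, 54.7]
force: [-0.2, -0.4, 0.4]
finger_gap: -0.1
gripper_force: 0.0
```

Run:
```python
from h import *
import cv2,pickle
s=monitor.sense();c=camera_info('wrist');im=grab_frame('wrist')
print(s['t'],s['position'],s['orientation'],s['force'])
pickle.dump(c,open('w1.pkl','wb'));cv2.imwrite('pics/w1.png',im[:,:,::-1])
```

```text
2.85 [542.44101842 202.357808   345.70103505] [ 1.79944386e+02 -1.54082897e-02  5.47367225e+01] [-0.21683536 -0.35012761  0.44160281]
```

View pics/w1.png

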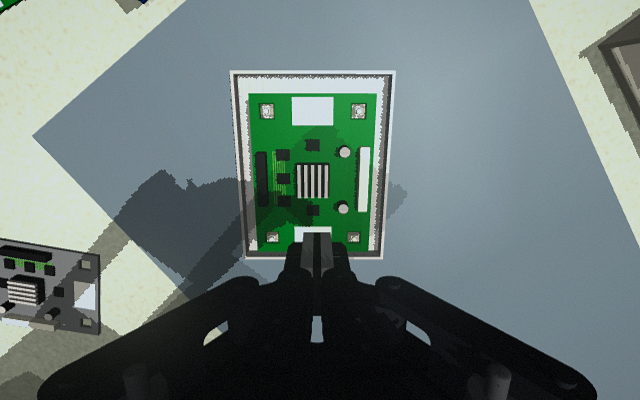

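The wrist view has the far pad's centre at (312.5,111), posts at (266,111), (358,111), (272,238) and (354,238), and the near pad partly hidden behind the fingers around (313,238). The heat sink is at (312,181).

Run:
```python
from h import *
import pickle
c=pickle.load(open('w1.pkl','rb'))
A=ray(c,(312.5,111),39);q=[ray(c,p,42) for p in((266,111),(358,111),(272,238),(354,238))]
a=(q[0]+q[1])/2;b=(q[2]+q[3])/2
print(A,a,b,np.linalg.norm(a-b),np.linalg.norm(q[0]-q[1]),np.linalg.norm(q[2]-q[3]))
d=a-b;print(np.degrees(np.arctan2(d[1],d[0])))
y=np.radians(54.74);ex=np.array([np.cos(y),np.sin(y)]);ey=np.array([np.sin(y),-np.cos(y)])
p=np.array([542.44,202.36])
for v in(A,a,b):print((v[:2]-p)@ex,(v[:2]-p)@ey)
tip=np.array([542.44,202.36,345.7-173]);print(proj(c,tip))
```

```text
[576.23963049 256.77195389  39.        ] [575.98191255 257.07544859  42.        ] [507.43309916 159.47265696  42.        ] 119.26963045770654 79.0897584325144 79.5706027929501
54.918699369102086
63.94169235973991 -3.812574654911
64.04073076545112 -4.198215625137165
-55.22831959568275 -3.826227088762404
[317.7110144  248.93254728]
```

The sizes check out (119.3, 79.1 and 79.6 mm against 120 and 80). Next I'll go above pad A, stopping about 14 mm short of contact.

Request:
step_arm:
  motion:
    - [[0.2,-0.025,0.1],[0,0,0]]
    - [[0.42,-0.025,0.3],[0,0,0]]
    - [[0.42,-0.025,0.6],[0,0,0]]
    - [[0.42,-0.025,0.8],[0,0,0]]
    - [[0.42,-0.025,0.8],[0,0,0]]
    - [[0.42,-0.025,0.8],[0,0,0]]

```text
t: 3.65
position: [575.8, 257.8, 227.4]
orientation: [179.9, -0.2, 55.0]
force: [0.6, 0.4, 1.3]
finger_gap: -0.3
gripper_force: 0.0
```

Request:
step_arm:
  motion:
    - [[0,0,0.02],[0,0,0]]
    - [[0,0,0.04],[0,0,0]]
    - [[0,0,0.06],[0,0,0]]
    - [[0,0,0.07],[0,0,0]]
    - [[0,0,0.08],[0,0,0]]
    - [[0,0,0.08],[0,0,0]]

```text
t: 4.4
position: [574.5, 258.1, 212.5]
orientation: [-180.0, 0.0, 55.1]
force: [0.9, -0.5, 0.0]
finger_gap: -0.2
gripper_force: 0.0
```

Run:
```python
from h import *
import cv2
s=monitor.sense();print(s['t'],s['position'],s['force'])
im=grab_frame('wrist');cv2.imwrite('pics/w2.png',im[:,:,::-1])
```

```text
4.4 [574.46509489 258.11956757 212.4630659 ] [ 0.94827083 -0.54145788  0.03670782]
```

View pics/w2.png

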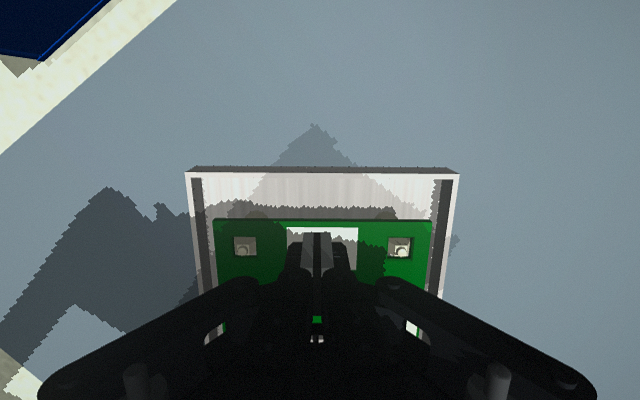

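The fingers, at (318,235), sit centred on pad A, which spans columns 286–358, with the posts clear on both sides at (245,246) and (400,250). I'll press down slowly.

Request:
step_arm:
  motion:
    - [[0,0,0.007],[0,0,0]]
    - [[0,0,0.014],[0,0,0]]
    - [[0,0,0.021],[0,0,0]]
    - [[0,0,0.028],[0,0,0]]
    - [[0,0,0.035],[0,0,0]]
    - [[0,0,0.035],[0,0,0]]

```text
t: 5.2
position: [575.3, 258.3, 209.2]
orientation: [179.9, -0.1, 55.1]
force: [-2.0, -0.5, 7.8]
finger_gap: 0.2
gripper_force: 3.8
```

Request:
step_arm:
  motion:
    - [[0,0,0.007],[0,0,0]]
    - [[0,0,0.014],[0,0,0]]
    - [[0,0,0.021],[0,0,0]]
    - [[0,0,0.028],[0,0,0]]
    - [[0,0,0.028],[0,0,0]]

```text
t: 5.82
position: [574.7, 258.2, 203.4]
orientation: [180.0, -0.0, 55.1]
force: [0.4, 1.2, 4.1]
finger_gap: -0.0
gripper_force: 1.8
```

Request:
step_arm:
  motion:
    - [[0,0,0.007],[0,0,0]]
    - [[0,0,0.014],[0,0,0]]
    - [[0,0,0.021],[0,0,0]]
    - [[0,0,0.021],[0,0,0]]

```text
t: 6.32
position: [574.9, 258.3, 202.8]
orientation: [180.0, -0.0, 55.1]
force: [-6.9, -2.4, 19.2]
finger_gap: 0.2
gripper_force: 9.6
```

End A stopped at home height (202.8 ≈ 29+173) as the force rose to 19 N. I'll lift, cross over the heat sink to pad B and come down to about 3 mm above it.

Request:
step_arm:
  motion:
    - [[0,0,-0.15],[0,0,0]]
    - [[0,0,-0.3],[0,0,0]]
    - [[-0.3,0,-0.3],[0,0,0]]
    - [[-0.6,0,-0.3],[0,0,0]]
    - [[-0.795,0,-0.3],[0,0,0]]
    - [[-0.795,0,-0.3],[0,0,0]]
    - [[-0.795,0,-0.2],[0,0,0]]
    - [[-0.795,0,-0.13],[0,0,0]]
    - [[-0.795,0,-0.11],[0,0,0]]
    - [[-0.795,0,-0.11],[0,0,0]]

```text
t: 7.58
position: [506.1, 160.7, 215.9]
orientation: [-179.9, 0.1, 55.1]
force: [0.4, -0.2, -0.5]
finger_gap: 0.2
gripper_force: 0.0
```

Run:
```python
from h import *
import cv2
s=monitor.sense();print(s['t'],s['position'],s['force'])
im=grab_frame('wrist');cv2.imwrite('pics/w3.png',im[:,:,::-1])
```

```text
7.575 [506.13100076 160.67931417 215.85957139] [ 0.4447321  -0.16870634 -0.52576706]
```

View pics/w3.png

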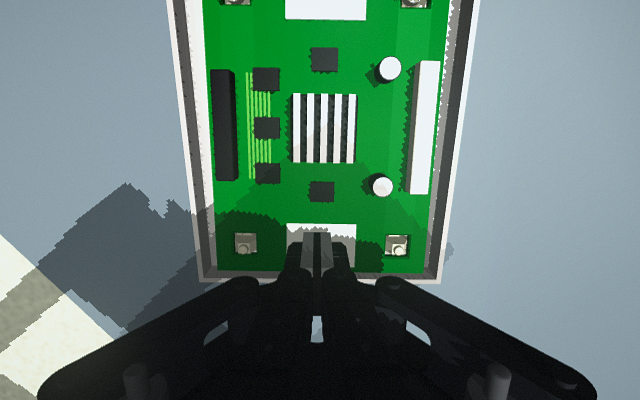

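The fingers, at (318,238), are over pad B (columns 286–357, top edge at row 224), with the posts clear at (245,243) and (397,245). I'll press here.

Request:
step_arm:
  motion:
    - [[0,0,0.01],[0,0,0]]
    - [[0,0,0.02],[0,0,0]]
    - [[0,0,0.03],[0,0,0]]
    - [[0,0,0.037],[0,0,0]]
    - [[0,0,0.044],[0,0,0]]
    - [[0,0,0.051],[0,0,0]]
    - [[0,0,0.058],[0,0,0]]
    - [[0,0,0.065],[0,0,0]]
    - [[0,0,0.065],[0,0,0]]

```text
t: 8.75
position: [507.2, 160.4, 208.3]
orientation: [179.9, -0.1, 55.1]
force: [-0.7, -0.1, 8.2]
finger_gap: 0.0
gripper_force: 3.7
```

Request:
step_arm:
  motion:
    - [[0,0,0.007],[0,0,0]]
    - [[0,0,0.014],[0,0,0]]
    - [[0,0,0.021],[0,0,0]]
    - [[0,0,0.028],[0,0,0]]
    - [[0,0,0.028],[0,0,0]]

```text
t: 9.38
position: [506.0, 160.3, 202.4]
orientation: [-180.0, 0.0, 55.1]
force: [-2.5, -0.4, 3.7]
finger_gap: 0.1
gripper_force: 1.6
```

Request:
step_arm:
  motion:
    - [[0,0,0.007],[0,0,0]]
    - [[0,0,0.014],[0,0,0]]
    - [[0,0,0.018],[0,0,0]]
    - [[0,0,0.018],[0,0,0]]

```text
t: 9.88
position: [506.2, 160.4, 202.2]
orientation: [-179.9, 0.1, 55.1]
force: [-12.0, -2.4, 25.5]
finger_gap: 0.0
gripper_force: 12.6
```

End B is home too, at 202.2 with 25 N. I'll go back to pad A for a confirming touch, in case B's press lifted it.

Request:
step_arm:
  motion:
    - [[0,0,-0.15],[0,0,0]]
    - [[0,0,-0.3],[0,0,0]]
    - [[0.3,0,-0.3],[0,0,0]]
    - [[0.6,0,-0.3],[0,0,0]]
    - [[0.795,0,-0.3],[0,0,0]]
    - [[0.795,0,-0.3],[0,0,0]]
    - [[0.795,0,-0.2],[0,0,0]]
    - [[0.795,0,-0.1],[0,0,0]]
    - [[0.795,0,-0.05],[0,0,0]]
    - [[0.795,0,-0.03],[0,0,0]]
    - [[0.795,0,-0.03],[0,0,0]]

```text
t: 11.25
position: [574.5, 257.9, 204.4]
orientation: [-180.0, 0.0, 55.0]
force: [0.4, 0.5, 0.0]
finger_gap: 0.3
gripper_force: 0.0
```

Request:
step_arm:
  motion:
    - [[0,0,0.007],[0,0,0]]
    - [[0,0,0.014],[0,0,0]]
    - [[0,0,0.021],[0,0,0]]
    - [[0,0,0.028],[0,0,0]]
    - [[0,0,0.028],[0,0,0]]

```text
t: 11.88
position: [574.9, 258.3, 202.4]
orientation: [180.0, -0.0, 55.1]
force: [-4.9, -2.1, 11.5]
finger_gap: 0.1
gripper_force: 6.2
```

Request:
step_arm:
  motion:
    - [[0,0,-0.2],[0,0,0]]
    - [[0,0,-0.5],[0,0,0]]
    - [[-0.4,0,-0.9],[0,0,0]]
    - [[-0.9,0,-0.95],[0,0,0]]
    - [[-0.9,0,-0.95],[0,0,0]]
    - [[-0.9,0,-0.95],[0,0,0]]

```text
t: 12.62
position: [496.7, 146.3, 343.9]
orientation: [179.9, -0.1, 54.9]
force: [-0.6, -0.1, -0.2]
finger_gap: -0.1
gripper_force: 0.0
```

Run:
```python
from h import *
import cv2
s=monitor.sense();print(s['t'],s['position'],s['force'])
im=grab_frame('wrist');cv2.imwrite('pics/w4.png',im[:,:,::-1])
```

```text
12.625 [496.66140337 146.26924105 343.90649274] [-0.58061732 -0.13871762 -0.22663546]
```

View pics/w4.png

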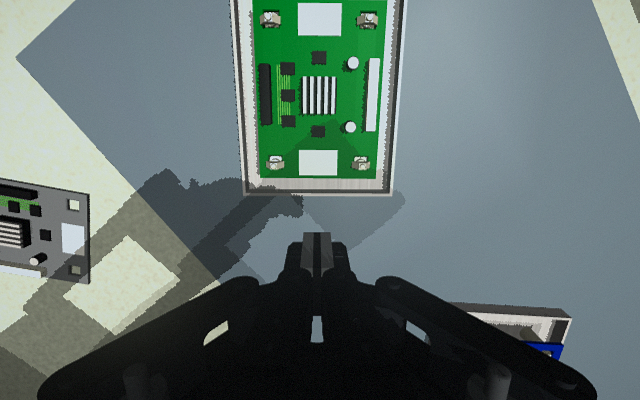

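All four posts, at (270,19), (368,19), (275,163) and (361,163), now stand proud with their barbs splayed over the board. The board lies flat and the robot is clear, so I'm handing in.

```bash
python3 -c "
from cell import job
print(job.finish_job())"
```

```text
the job is handed in; nothing more can be done
None
```

I pressed the green board home at both ends: all four barbs show above it in the last picture, the blue board was never touched, and the job was handed in at about 12.7 s (no verdict was returned).

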